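# Pop open the yellow push-latch locker in the camper galley

## Task

Open the locker with the yellow door: the door has no handle, so press it in until its spring catch lets go, then take your hand away and let it swing fully open. Leave the red and the blue doors shut.

Things in the scene. Friction and masses are not known exactly. Their poses are not given: they have to be found in the camera images.
- yellow_push (a point): Black round push mark (26 mm) on the yellow door, the level top of a plywood locker 150 deep, 130 wide (mm), let into the counter so its top is 80 to 140 mm above it; rim 15 mm, flush. Origin: mark's centre on the top face. Door 118 x 98 x 10 mm. Shut: x points to the hinge (away from robot, yaw within 17 deg), z up. Hinge 88 mm from mark, 10 mm below the face; free edge 30 mm, robot's side.
- yellow_door (a joint): Yellow door's angle, rad: 0 shut; pressed in is negative. Press the mark down (within 15 mm of it will do): about 5 N; the catch lets go by 5 mm (-0.057), hard stop at 8.8 mm (-0.1). The catch stays released; as the finger withdraws the door follows with about 2 N, swings up away from the robot in 2 s and stays open at 1.45, edge 110 mm above the rim.
- red_door (a joint): Red door's angle, rad: 0 shut, 1.45 open. Its locker is like the yellow one and works alike; the three stand side by side, about 250 mm apart across and up to 210 mm out of line, in any order, at differing heights.
- blue_door (a joint): Blue door's angle, rad: 0 shut, 1.45 open. Its locker is like the yellow one and works alike.
Not all that is in view belongs to the job. Leave any green or turquoise look-alike of the part that bears red_door alone.

How it is judged:
On the way:
1. the yellow door is pressed in (value of joint yellow_door below -0.03 rad).
At the end, for the whole second after the job is handed in: The yellow door stands open past 1.2 rad (about 70 degrees) and has come to rest, and the red and blue doors are still shut (within 0.1 rad) (value of joint yellow_door above 1.2 rad and velocity of joint yellow_door below 0.1 rad/s and value of joint each of red_door, blue_door below 0.1 rad); the robot touches nothing.
It fails at once if the red or the blue door springs open (value of joint any of red_door, blue_door above 0.1 rad).
It also fails if it takes over 32 s, if anything falls off the work surface, if the arm or the gripper's body presses on something with over 40 N, if the wrist force passes 120 N, or if a joint passes its speed limit or range.

## Robot

A 6-joint arm with a two-finger parallel gripper is mounted at the origin on the work surface. World frame = base frame: x ahead of the robot, y to its left, z up, the work surface at z = 0. Lengths are in m, angles in rad, forces in N, time in s.
With the tool pointing down it reaches from about 0.35 to 0.775 m from the base axis. Payload 5.5 kg.
Tool frame: the origin (TCP) lies at the very end of the fingers, on their centre line; the grasp point (between the pads) lies 19 mm behind it (grip_point_offset is the distance from the TCP to the grasp point, in m); z points along the fingers, y is the direction in which the jaws open and shut (so a half turn about z gives the same grasp; the last joint's range is limited). The gripper opens to 85 mm and grips with 20 to 120 N. Pads are 22 mm wide; open, the fingers measure 114 mm over their backs; the gripper's body (76 mm by 85 mm) begins 54 mm behind the grasp point. The pads swing forward as they close: fully open they stand 13 mm farther back than shut.
Start: joints at [1.035, 0.313, 0.046, 1.304, 0, 1.431], TCP at [0.222, 0.531, 0.199] pointing down, gripper open.
Joint ranges: [-2.76, 2.76], [-0.86, 1.69], [-1.03, 1.26], [-2.2, 2.34], [-1.47, 1.5], [-3.14, 3.14]. Speed limits (rad/s): [2.57, 2.57, 3.14, 3.14, 3.14, 3.14].

## Interface

Orientations are given as a unit quaternion [w, x, y, z].
In Python, from workcell import * gives the robot as it stands.
- The arm moves only by the shell command python3 -m crank 'ROWS' [OPENING] [FORCE]. ROWS is a JSON object of lists of equal length, an entry for each row: "travel": the shift along the tool's x, y, z in units of 40 mm (1.0 is 40 mm), a list of three; "turn": the turn about the tool's z in rad. In form: {"travel": [[x, y, z], ...], "turn": [turn, ...]}. A call has 1 to 5 rows; each row is the pose to reach, as a shift and turn from the pose commanded when the call began, along the tool's axes at that moment; what a row does not reach only later rows make up. A row lasts 1/12 s, in which the tool goes at most 41.7 mm and 7.16 degrees, less where a joint would pass 70% of its speed; a pose out of reach is approached as far as the arm can. A call with a gripper value outside its range is refused whole. OPENING is the finger opening in mm, from 0 to 85.4, set as the call begins (- or left out, the last holds). The fingers move at their own pace and stop on an object; FORCE is the grip in N (left out, the last holds). Time passes only in rows, so rows that repeat a pose let the fingers close. It gives the time, the measured TCP pose, the force and the opening at its end, in the units of the state.
- get_state(): the state, without advancing time (a new reading comes with each control period).
- read_camera(name): name is "scene" or "top" or "wrist"; returns a dict with "image" (420x560x3 uint8, red, green, blue), "K" (3x3 intrinsics, pixels), "k1" (the pictures are not rectified: a ray, as slopes to the right and down, at radius r is drawn at 1 + k1 r^2 times it, then the intrinsics apply), "R" (3x3) and "t" (3): a world point X has camera coordinates R X + t. Camera axes: x right, y down, z forward; pixel columns grow to the right and rows downward; lengths in m; the calibration is good to about 2 mm. A picture is of the moment at which its call begins. There is no depth.
- hand_in(): hands the job in, once; it reports no verdict.
The state is a dict: "clock": time; "joint_pos": joint angles; "qvel": joint speeds; "tau": joint torques, N m; "tcp_pos": TCP position; "orientation": TCP orientation; "wrist_force": force on the tool from outside, world axes, zero at the start; "ft_torque": the same for the moment, N m; "finger_gap": finger opening in m.
Only numpy, scipy, OpenCV 4.12 (cv2) and the standard library are available. Lean on these libraries where they do the work, as an engineer would, in place of code of your own. Each camera call takes 0.05 s, during which the arm holds its last target. There are 200 camera calls.

## Working session

There is one attempt and no reset: what is moved stays moved. The work goes in short steps, Python scripts to look and compute and a shell command to move; the robot and the scene stay as the last step left them, time stands still between calls to the robot, and variables do not carry over. Pictures are saved under pics/ and viewed, about 8 in all and at most 12, crops included, and the job is handed in when it is done.

```bash
mkdir -p pics
python3 - <<'E'
from workcell import *
import cv2,pickle
d={}
for n in("scene","top"):
    c=read_camera(n);d[n]=c;cv2.imwrite(f"pics/{n}0.png",c["image"][:,:,::-1])
pickle.dump(d,open("c0.pkl","wb"))
s=get_state();print(s["clock"],s["tcp_pos"],s["orientation"],s["wrist_force"])
E
```

```text
0.1 [0.22143837 0.53009379 0.19807742] [-2.82129323e-04  1.96614817e-01  9.80480449e-01 -7.88773938e-04] [-0.53504341 -1.09293024  0.79659482]
```

View pics/scene0.png

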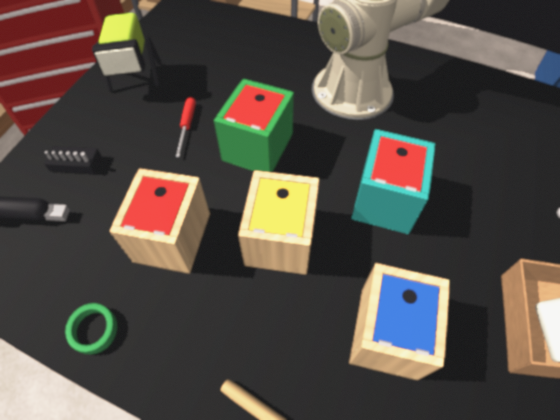

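View pics/top0.png

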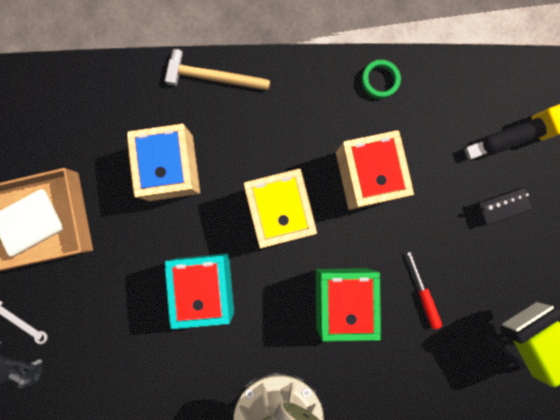

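Scene picture: the yellow door's mark is at (283,193), with the plain wood red locker to its left and the blue one to its right. In the top view the mark is at (283,220), hinge up (away from the robot). The next step triangulates it.

```bash
cat > loc.py <<'E'
import cv2,pickle,numpy as np
from scipy.optimize import least_squares
def proj(c,X):
    p=c["R"]@X+c["t"];q=p[:2]/p[2];q=q*(1+c["k1"]*(q@q));return np.array(c["K"])[:2,:2]@q+np.array(c["K"])[:2,2]
def mark(c,guess):
    g=c["image"].max(2);x,y=guess;m=np.uint8(g<90)
    n,l,s,ce=cv2.connectedComponentsWithStats(m);i=min(range(1,n),key=lambda i:np.hypot(*(ce[i]-guess))+ (1e3 if s[i,4]>600 or s[i,4]<30 else 0));return ce[i],s[i,4]
def tri(cs,ps):
    r=least_squares(lambda X:np.concatenate([proj(c,X)-p for c,p in zip(cs,ps)]),[.5,0,.1]);return r.x,r.fun
E
python3 - <<'E'
from loc import *
d=pickle.load(open("c0.pkl","rb"));cs=[d["scene"],d["top"]]
for n,a,b in(("yellow",(283,193),(283,220)),("red",(160,191),(381,180)),("blue",(410,296),(160,172)),("green",(259,98),(351,319)),("turq",(402,152),(198,305))):
    q=[mark(cs[0],a),mark(cs[1],b)];X,f=tri(cs,[u[0] for u in q]);print(n,X.round(4),f.round(1),q)
E
python3 - <<'E'
from loc import *
from workcell import *
from scipy.spatial.transform import Rotation as R
s=get_state();w,x,y,z=s["orientation"];M=R.from_quat([x,y,z,w]).as_matrix();print(M.round(3),s["joint_pos"])
E
```

```text
yellow [ 0.4941 -0.0184  0.1332] [-0.1 -0.  -0.1  0. ] [(array([282.33928571, 193.        ]), np.int32(56)), (array([283.        , 219.70909091]), np.int32(55))]
red [ 0.5809 -0.2413  0.1363] [-0.  0. -0.  0.] [(array([159.9137931 , 191.31034483]), np.int32(58)), (array([380.78947368, 179.50877193]), np.int32(57))]
blue [0.6079 0.2576 0.1317] [ 0.1  0.   0.1 -0. ] [(array([409.3362069 , 296.15517241]), np.int32(116)), (array([160.        , 171.57377049]), np.int32(61))]
green [ 0.1591 -0.2101 -0.4204] [-14.7  -0.7 -12.6   5. ] [(array([282.33928571, 193.        ]), np.int32(56)), (array([350.70967742, 318.93548387]), np.int32(62))]
turq [0.3089 0.1743 0.14  ] [ 0.  0.  0. -0.] [(array([401.57777778, 151.46666667]), np.int32(45)), (array([197.42857143, 304.65079365]), np.int32(63))]
[[-0.923  0.386 -0.001]
 [ 0.386  0.923 -0.001]
 [ 0.    -0.002 -1.   ]] [1.03538105e+00 3.13953370e-01 4.50811030e-02 1.30359945e+00
 1.00355978e-05 1.43118947e+00]
```

```bash
python3 -m crank '{"travel": [[-0.4,-0.4,-0.3],[-1.1,-1.0,-0.5],[-1.85,-1.65,-0.5],[-2.6,-2.3,-0.5],[-3.3,-2.9,-0.5]], "turn": [0,0,0,0,0]}' 0 40
python3 -m crank '{"travel": [[-0.75,-0.65,0],[-1.5,-1.3,0],[-2.25,-1.95,0],[-3.0,-2.6,0],[-3.7,-3.2,0]], "turn": [0,0,0,0,0]}'
python3 -m crank '{"travel": [[-0.75,-0.65,0],[-1.5,-1.3,0],[-2.25,-1.95,0],[-3.0,-2.6,0],[-3.5,-3.1,0]], "turn": [0,0,0,0,0]}'
```

```text
clock: 0.52
tcp_pos: [0.2989, 0.3709, 0.2186]
orientation: [-0.0, 0.196, 0.981, -0.0]
wrist_force: [1.3, 0.5, -0.3]
finger_gap: 0.0257
clock: 0.93
tcp_pos: [0.3862, 0.1955, 0.2187]
orientation: [-0.0, 0.197, 0.98, -0.0]
wrist_force: [0.2, 0.5, 0.2]
finger_gap: -0.0
clock: 1.35
tcp_pos: [0.4685, 0.0262, 0.2186]
orientation: [0.0, 0.198, 0.98, -0.0]
wrist_force: [0.9, 0.6, -0.0]
finger_gap: 0.0001
```

```bash
python3 -m crank '{"travel": [[-0.6,-0.6,0],[-0.95,-0.97,0.3],[-0.95,-0.97,0.8],[-0.95,-0.97,1.3],[-0.95,-0.97,1.3]], "turn": [0,0,0,0,0]}'
python3 - <<'E'
from workcell import *
import cv2,numpy as np
a=read_camera("scene")["image"][100:310,100:380];b=read_camera("top")["image"][120:330,180:460]
cv2.imwrite("pics/chk.png",cv2.resize(np.hstack([a,b]),None,fx=1.4,fy=1.4,interpolation=3)[:,:,::-1])
s=get_state();print(s["tcp_pos"],s["wrist_force"])
E
```

```text
clock: 1.77
tcp_pos: [0.4847, -0.0215, 0.1629]
orientation: [-0.004, 0.197, 0.98, 0.0]
wrist_force: [-0.9, 0.2, 1.0]
finger_gap: -0.0003
[ 0.48652427 -0.02117935  0.16637911] [ 0.02557877 -0.19348063  0.33224642]
```

View pics/chk.png

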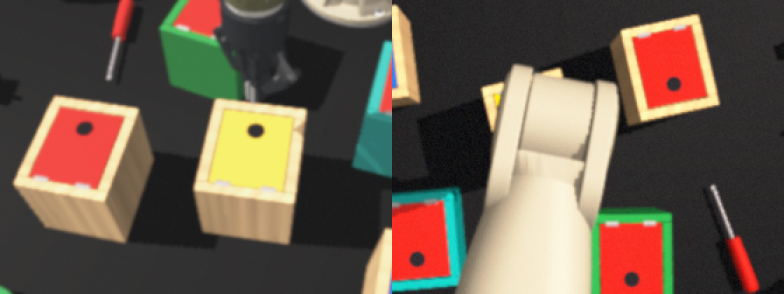

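The fingertip hangs just above and behind the mark in the scene view, at about (278,170) in full-frame pixels, with the doors shut. I'll descend to just above contact and then press slowly.

```bash
python3 - <<'E'
from loc import *
c=pickle.load(open("c0.pkl","rb"))["scene"];print(proj(c,np.array([.4865,-.0212,.166])))
E
python3 -m crank '{"travel": [[0,0,0.3],[0,0,0.6],[0,0,0.75],[0,0,0.8],[0,0,0.8]], "turn": [0,0,0,0,0]}'
```

```text
[282.34724375 179.5496492 ]
clock: 2.28
tcp_pos: [0.4876, -0.0211, 0.1354]
orientation: [0.0, 0.196, 0.981, 0.0]
wrist_force: [0.1, -1.4, 0.1]
finger_gap: 0.0
```

Run:
```python
from workcell import *
from loc import *
c=read_camera("scene");s=get_state();print(proj(c,s["tcp_pos"]),s["tcp_pos"])
cv2.imwrite("pics/chk2.png",cv2.resize(c["image"][130:250,220:340],None,fx=5,fy=5,interpolation=0)[:,:,::-1])
```

```text
[282.07764181 189.36971641] [ 0.48787447 -0.02121054  0.13570754]
```

View pics/chk2.png

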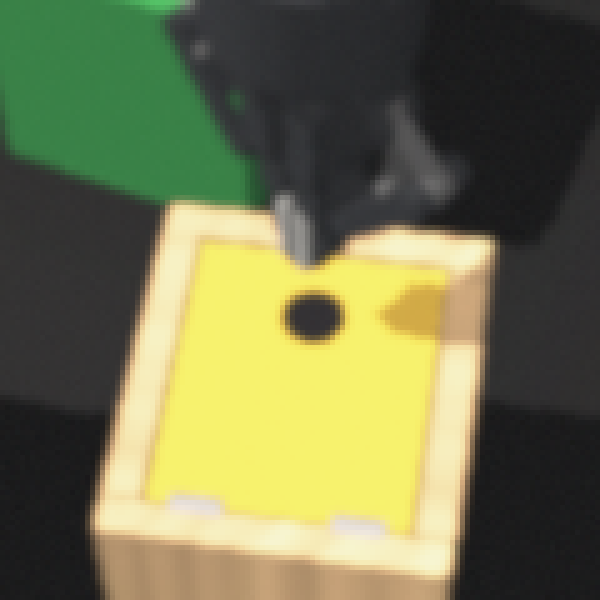

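The drawn tip is at about (281,183), while the commanded TCP projects to (282,189). Either it is higher than the state says or it is farther back. I'll shift 6 mm forward and feel for contact.

```bash
python3 -m crank '{"travel": [[-0.15,0.06,0],[-0.15,0.06,0.05],[-0.15,0.06,0.1],[-0.15,0.06,0.15],[-0.15,0.06,0.15]], "turn": [0,0,0,0,0]}'
python3 - <<'E'
from workcell import *
from loc import *
c=read_camera("scene");w=read_camera("wrist");s=get_state();print(proj(c,s["tcp_pos"]),s["tcp_pos"],s["wrist_force"],s["joint_pos"])
print("wrist proj tcp",proj(w,s["tcp_pos"]),"mark",proj(w,np.array([.4941,-.0184,.1332])))
a=cv2.resize(c["image"][130:235,230:335],(420,420),interpolation=0);b=cv2.resize(w["image"],(374,280))
o=np.zeros((420,794,3),np.uint8);o[:,:420]=a;o[:280,420:]=b
cv2.imwrite("pics/chk3.png",o[:,:,::-1])
E
```

```text
clock: 2.75
tcp_pos: [0.4936, -0.0214, 0.1284]
orientation: [-0.0, 0.197, 0.98, 0.0]
wrist_force: [-0.3, 0.6, 0.6]
finger_gap: -0.0002
[280.8552388  193.67643008] [ 0.49368688 -0.02144219  0.12870095] [0.68894443 0.0033917  0.43924561] [-2.06038676e-01  1.92456121e-01 -2.88944620e-01  1.08991385e+00
  3.53651253e-05  1.89824852e-01]
wrist proj tcp [274.00370018 243.4213172 ] mark [279.93277919 245.34660202]
```

View pics/chk3.png

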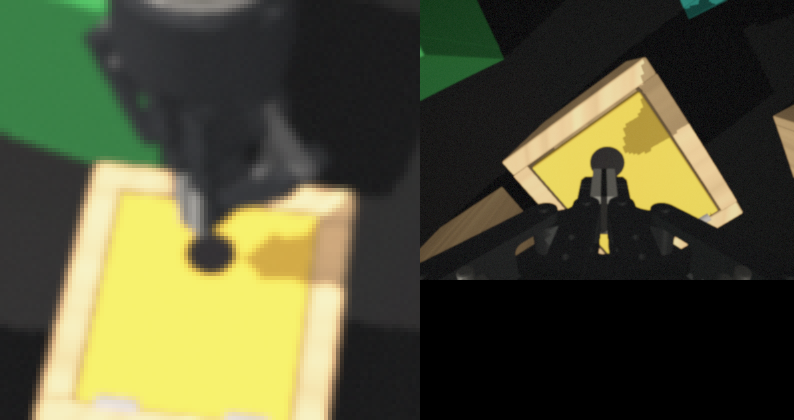

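The wrist view puts the tip beside the mark centre. The mark is at (280,242) and the tips at about (277,247), with no force yet, so the door is still below the tip. I'll keep descending by feel.

```bash
python3 -m crank '{"travel": [[0,0,0.04],[0,0,0.08],[0,0,0.1]], "turn": [0,0,0]}'
python3 -m crank '{"travel": [[0,0,0.04],[0,0,0.08],[0,0,0.1]], "turn": [0,0,0]}'
```

```text
clock: 3.1
tcp_pos: [0.4938, -0.0214, 0.1246]
orientation: [-0.0, 0.197, 0.98, 0.0]
wrist_force: [0.7, 0.7, -0.2]
finger_gap: 0.0001
clock: 3.35
tcp_pos: [0.4938, -0.0214, 0.1206]
orientation: [-0.0, 0.197, 0.98, 0.0]
wrist_force: [0.0, -0.1, 0.7]
finger_gap: -0.0001
```

```bash
python3 -m crank '{"travel": [[0,0,0.04],[0,0,0.08],[0,0,0.1]], "turn": [0,0,0]}'
python3 - <<'E'
from workcell import *
from loc import *
c=read_camera("scene");s=get_state();print(proj(c,s["tcp_pos"]),s["tcp_pos"],s["wrist_force"])
cv2.imwrite("pics/chk4.png",cv2.resize(c["image"][130:235,230:335],(525,525),interpolation=0)[:,:,::-1])
E
```

```text
clock: 3.6
tcp_pos: [0.4938, -0.0214, 0.1166]
orientation: [-0.0, 0.197, 0.98, 0.0]
wrist_force: [0.7, 0.1, -0.1]
finger_gap: 0.0003
[280.8790901  197.18769424] [ 0.49374612 -0.02140849  0.11653504] [-1.1949318   0.15303526  0.4024424 ]
```

View pics/chk4.png

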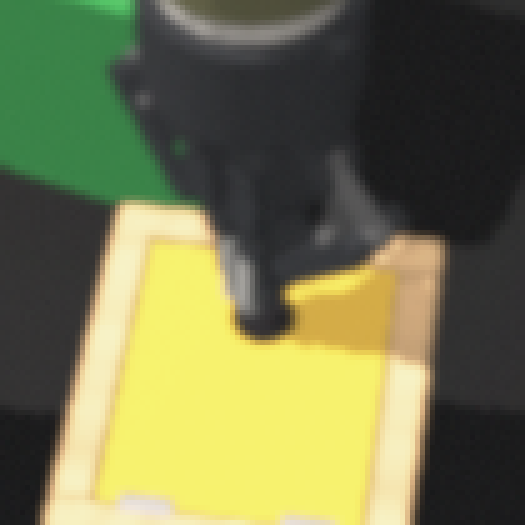

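The tip now sits on the mark at about (280,192) and its shadow meets it, so contact is imminent. The state TCP reads about 15 mm lower than the tip looks.

```bash
python3 -m crank '{"travel": [[0,0,0.04],[0,0,0.08],[0,0,0.08]], "turn": [0,0,0]}'
python3 -m crank '{"travel": [[0,0,0.04],[0,0,0.08],[0,0,0.08]], "turn": [0,0,0]}'
```

```text
clock: 3.9
tcp_pos: [0.4937, -0.0214, 0.1134]
orientation: [-0.0, 0.197, 0.98, 0.0]
wrist_force: [0.7, 0.5, 0.5]
finger_gap: -0.0002
clock: 4.15
tcp_pos: [0.4937, -0.0214, 0.1101]
orientation: [-0.0, 0.197, 0.98, 0.0]
wrist_force: [-0.1, 0.4, 0.6]
finger_gap: -0.0002
```

```bash
python3 -m crank '{"travel": [[0,0,0.04],[0,0,0.08],[0,0,0.08]], "turn": [0,0,0]}'
python3 - <<'E'
from workcell import *
from loc import *
c=read_camera("scene");w=read_camera("wrist");s=get_state();print(proj(c,s["tcp_pos"]),s["tcp_pos"],s["wrist_force"],s["ft_torque"],s["tau"])
a=cv2.resize(c["image"][150:230,240:320],(420,420),interpolation=0);b=cv2.resize(w["image"][150:370,180:380],(380,418))
o=np.zeros((420,800,3),np.uint8);o[:,:420]=a;o[:418,420:]=b
cv2.imwrite("pics/chk5.png",o[:,:,::-1])
E
```

```text
clock: 4.4
tcp_pos: [0.4937, -0.0214, 0.1069]
orientation: [-0.0, 0.197, 0.98, 0.0]
wrist_force: [-0.4, 0.3, -0.4]
finger_gap: -0.0001
[280.8656874  199.84937708] [ 0.49387943 -0.02141422  0.10720015] [-0.02541456  0.41360506  0.12793918] [0.01660917 0.01680787 0.01656669] [-2.45597381e-03 -3.98661482e+01  2.77086514e+01 -8.98861239e-03
 -1.65934998e-04  5.33098898e-06]
```

View pics/chk5.png

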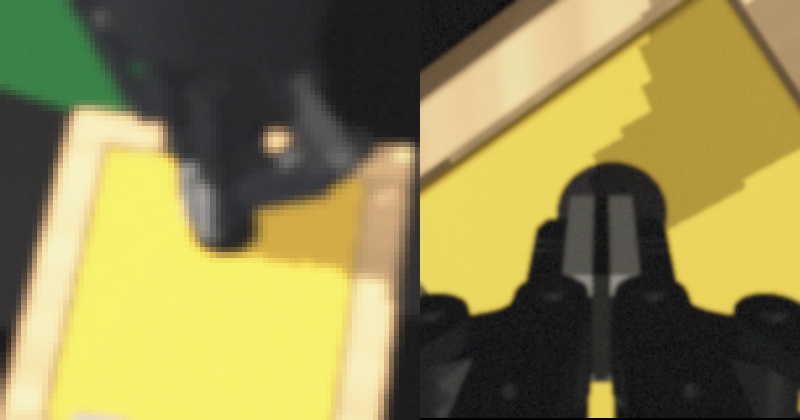

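```bash
python3 -m crank '{"travel": [[0,0,0.04],[0,0,0.08],[0,0,0.08]], "turn": [0,0,0]}'
python3 -m crank '{"travel": [[0,0,0.04],[0,0,0.08],[0,0,0.08]], "turn": [0,0,0]}'
```

```text
clock: 4.75
tcp_pos: [0.4937, -0.0214, 0.1037]
orientation: [-0.0, 0.197, 0.98, 0.0]
wrist_force: [0.4, -1.4, -0.4]
finger_gap: 0.0
clock: 5.0
tcp_pos: [0.494, -0.0215, 0.1007]
orientation: [0.0, 0.197, 0.98, 0.0]
wrist_force: [0.6, 0.2, 0.9]
finger_gap: -0.0001
```

```bash
python3 -m crank '{"travel": [[0,0,0.03],[0,0,0.06],[0,0,0.06]], "turn": [0,0,0]}'
```

```text
clock: 5.25
tcp_pos: [0.4939, -0.0215, 0.0986]
orientation: [0.0, 0.197, 0.98, -0.0]
wrist_force: [-1.2, -0.3, 3.2]
finger_gap: -0.0002
```

Contact at about z=0.100. Next I press.

```bash
python3 -m crank '{"travel": [[0,0,0.04],[0,0,0.08],[0,0,0.08]], "turn": [0,0,0]}'
python3 - <<'E'
from workcell import *
from loc import *
c=read_camera("scene");w=read_camera("wrist");s=get_state();print(s["tcp_pos"],s["wrist_force"])
a=cv2.resize(c["image"][150:230,240:320],(420,420),interpolation=0);b=cv2.resize(w["image"][150:370,180:380],(380,418))
o=np.zeros((420,800,3),np.uint8);o[:,:420]=a;o[:418,420:]=b
cv2.imwrite("pics/chk6.png",o[:,:,::-1])
E
```

```text
clock: 5.5
tcp_pos: [0.4936, -0.0215, 0.0954]
orientation: [-0.0, 0.197, 0.98, -0.0]
wrist_force: [-2.1, -0.3, 4.8]
finger_gap: 0.0
[ 0.49365316 -0.02152686  0.09539447] [-2.79882563 -1.14251702  4.17570481]
```

View pics/chk6.png

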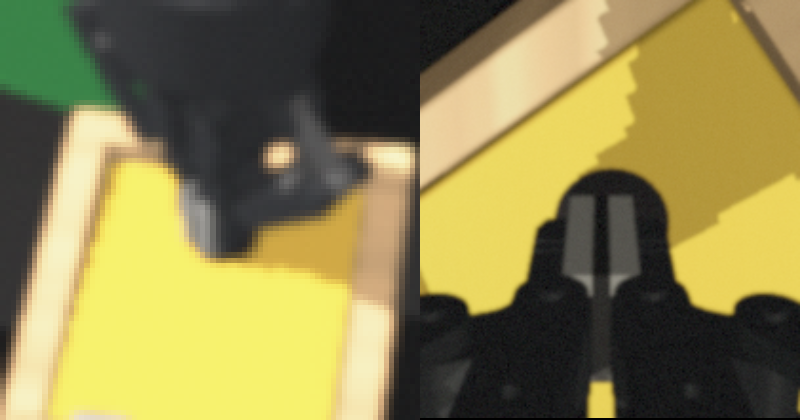

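The door is visibly sunk in, with a dark gap along its free edge, and the force is about 5 N. I'll press 2.4 mm more, hold, then withdraw up and back toward the robot.

```bash
python3 -m crank '{"travel": [[0,0,0.03],[0,0,0.06],[0,0,0.06],[0,0,0.06]], "turn": [0,0,0,0]}'
python3 -m crank '{"travel": [[0,0,-0.3],[0.3,-0.12,-1.0],[0.9,-0.38,-1.75],[1.5,-0.63,-2.5],[2.2,-0.92,-3.2]], "turn": [0,0,0,0,0]}'
python3 -m crank '{"travel": [[0.5,-0.2,-0.6],[0.8,-0.33,-1.0],[0.8,-0.33,-1.0],[0.8,-0.33,-1.0],[0.8,-0.33,-1.0]], "turn": [0,0,0,0,0]}'
for i in 1 2 3 4; do python3 -m crank '{"travel": [[0,0,0],[0,0,0],[0,0,0],[0,0,0],[0,0,0]], "turn": [0,0,0,0,0]}' | head -1; done
python3 - <<'E'
from workcell import *
from loc import *
c=read_camera("scene");s=get_state();print(s["tcp_pos"],s["wrist_force"],s["clock"])
cv2.imwrite("pics/chk7.png",c["image"][:,:,::-1])
E
```

```text
clock: 5.93
tcp_pos: [0.4936, -0.0214, 0.0927]
orientation: [-0.0, 0.197, 0.98, -0.0]
wrist_force: [-1.8, -0.6, 3.4]
finger_gap: -0.0001
clock: 6.35
tcp_pos: [0.3985, -0.0214, 0.2219]
orientation: [0.0, 0.196, 0.981, 0.0]
wrist_force: [0.7, 0.2, 0.4]
finger_gap: 0.0001
clock: 6.77
tcp_pos: [0.3646, -0.0213, 0.2602]
orientation: [0.0, 0.197, 0.98, 0.0]
wrist_force: [1.0, 0.2, -0.0]
finger_gap: -0.0001
clock: 7.18
clock: 7.6
clock: 8.02
clock: 8.43
[ 0.36393143 -0.02131545  0.26086208] [ 1.05006747 -0.3319773  -0.82008514] 8.4833
```

View pics/chk7.png

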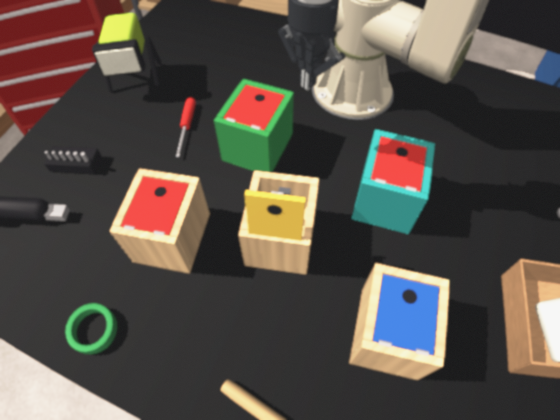

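The yellow door stands up, with its mark now at (274,210). The red and blue doors are shut and the hand is clear. I'll check the angle and that it is at rest.

```bash
for i in 1 2 3; do python3 -m crank '{"travel": [[0,0,0],[0,0,0],[0,0,0],[0,0,0],[0,0,0]], "turn": [0,0,0,0,0]}' | head -1; done
python3 - <<'E'
from workcell import *
from loc import *
c=read_camera("scene");p=cv2.imread("pics/chk7.png")[:,:,::-1]
print("still: max diff",int(cv2.absdiff(c["image"],np.ascontiguousarray(p))[160:280,230:330].max()))
print("mark",mark(c,(274,210)))
d=np.array([np.cos(.17),np.sin(.17),0]);m=np.array([.4941,-.0184,.1332]);h=m+.088*d-[0,0,.01]
for a in(0.9,1.2,1.45):print(a,proj(c,h+(-.088*np.cos(a)-.01*-np.sin(a))*d+np.array([0,0,.088*np.sin(a)+.01*np.cos(a)])))
E
```

```text
clock: 8.9
clock: 9.32
clock: 9.73
still: max diff 6
mark (array([274.125 , 209.4625]), np.int32(80))
0.9 [277.25610291 190.92540044]
1.2 [274.06392173 198.98658964]
1.45 [271.10188976 208.83513577]
```

At rest, and the mark fits an angle of about 1.45 rad.

```bash
python3 -c "
from workcell import *
print(hand_in())"
```

```text
the job is handed in; nothing more can be done
None
```

I pressed the yellow door in with closed fingers on its mark. I then drew the hand up and back toward the robot, and the door swung open. I handed the job in at about 10 s; it reports no verdict.

**Last checks:**
- **Yellow door:** its mark, at pixel (274,209) in the scene image, fits an open angle of about 1.45 rad. The door did not move between two pictures 1.3 s apart.
- **Red and blue doors:** both looked shut in the last picture I viewed.
- **Hand:** it is clear of everything. The wrist force read about 1 N, which is noise level, and the highest reading while pressing was about 5 N.

**What disagreed:** my camera triangulation put the mark at z = 0.133 m, but the finger first touched at a reported height of about 0.100 m. I did not find the cause. I went by the force reading instead, in steps of 2 to 4 mm, and pressed about 8 mm past first contact.

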